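# Stack a watch's parts dishes on the stand and close them

## Task

Put away this watch's parts in order: stack the dishes on the ivory stand, white at the bottom, then red, then blue, then yellow, one after another from the bottom up and each seated fully in the one below, and close the top dish with the black lid. Keep the dishes upright so nothing spills, and leave the green dish, the loupe, the watch and the movement holder where they are.

Things in the scene. Friction and masses are not known exactly. Their poses are not given: they have to be found in the camera images.
- stand: Ivory round stand fixed to the bench, 72 mm across at its flared base, 54 mm at the top, 32 mm high; dark-bottomed round socket in its top 48 mm across, 10 mm deep. Origin: centre of its underside, z up. A dish seated in it has its origin 26 mm above the stand's origin (foot in the socket, shoulder on the rim).
- dish_white: White: holds a blue watch dial and steel hands. Open round dish, 54 mm across, 28 mm high, 60 g, mouth 48 mm (contents fixed). z 0 to 6 mm: tapered foot, 41 to 45 mm across; z 6 to 28 mm: straight 54 mm wall to grip. Seated (foot in the mouth below, shoulder on its rim) its origin is 22 mm above that of the dish below. Origin: centre of the underside, z up. Starts on the bench.
- dish_red: Red: holds a steel wheel and a steel bridge. Open round dish, 54 mm across, 28 mm high, 60 g, mouth 48 mm (contents fixed). z 0 to 6 mm: tapered foot, 41 to 45 mm across; z 6 to 28 mm: straight 54 mm wall to grip. Seated (foot in the mouth below, shoulder on its rim) its origin is 22 mm above that of the dish below. Origin: centre of the underside, z up. Starts on the bench.
- dish_blue: Blue: holds three small brass wheels. Open round dish, 54 mm across, 28 mm high, 60 g, mouth 48 mm (contents fixed). z 0 to 6 mm: tapered foot, 41 to 45 mm across; z 6 to 28 mm: straight 54 mm wall to grip. Seated (foot in the mouth below, shoulder on its rim) its origin is 22 mm above that of the dish below. Origin: centre of the underside, z up. Starts on the bench.
- dish_yellow: Yellow: holds a steel mainspring barrel. Open round dish, 54 mm across, 28 mm high, 60 g, mouth 48 mm (contents fixed). z 0 to 6 mm: tapered foot, 41 to 45 mm across; z 6 to 28 mm: straight 54 mm wall to grip. Seated (foot in the mouth below, shoulder on its rim) its origin is 22 mm above that of the dish below. Origin: centre of the underside, z up. Starts on the bench.
- lid: Black round lid with a brass knob, 60 g: tapered foot (6 mm high, 41 to 45 mm across), then a disc 54 mm across from z = 6 to 12 mm, then an upright knob 18 mm across from z = 12 to 32 mm to grip. Closed on a dish, its origin is 22 mm above that dish's origin. Origin: centre of the underside, z up. Starts on the bench.
- dish_green: Green dish of the same shape and size as the others (54 mm across, 28 mm high), of another job: not to be moved. Origin: centre of the underside, z up. Starts on the bench.
- loupe: Black eyepiece loupe standing on its wide end, 38 mm across, 32 mm high, loose: not to be moved. Origin: centre of its underside.
- watch_case: Steel watch with white dial lying flat, 40 mm across, 50 mm over the lugs (along its x), 10 mm high, loose: not to be moved. Origin: centre of its underside.
- holder: Small aluminium two-jaw movement holder with a brass disc on it, 46 x 36 mm, 15 mm high, loose: not to be moved. Origin: centre of its underside.

How it is judged:
By the outcome, as a careful person would: the job done as asked, in the order asked, and still so for the second after the job is handed in, with the robot touching nothing.
It also fails if it takes over 128 s, if anything falls off the work surface, if the arm or the gripper's body presses on something with over 40 N, if the wrist force passes 120 N, or if a joint passes its speed limit or range.

## Robot

A 6-joint arm with a two-finger parallel gripper is mounted at the origin on the work surface. World frame = base frame: x ahead of the robot, y to its left, z up, the work surface at z = 0. Lengths are in m, angles in rad, forces in N, time in s.
With the tool pointing down it reaches from about 0.3 to 0.775 m from the base axis. Payload 14.6 kg.
Tool frame: the origin (TCP) lies on the front face of the gripper's body, between the roots of the fingers; the fingertips stand 97 mm ahead of it and the grasp point (between the pads) lies 78 mm ahead of it; z points along the fingers, x is the direction in which the jaws open and shut, and the axes are right-handed (so a half turn about z gives the same grasp; the last joint's range is limited). The gripper opens to 94 mm and grips with 3 to 60 N. Pads are 16 mm wide; open, the fingers measure 119 mm over their backs; the gripper's body (75 mm by 177 mm) begins 78 mm behind the grasp point.
Start: joints at [-1.25, 0.3, 1.521, -0, 1.321, -0.067], TCP at [0.208, -0.509, 0.303] pointing down, gripper open.
Joint ranges: [-3.03, 3.03], [-0.79, 2.21], [0.23, 2.52], [-1.04, 4.18], [0, 3.07], [-2.55, 2.55]. Speed limits (rad/s): [2.22, 2.22, 2.57, 3.14, 3.14, 3.14].

## Interface

Orientations are given as [roll, pitch, yaw] about the fixed x, y, z axes, in that order (R = Rz(yaw) Ry(pitch) Rx(roll)).
In Python, from station import sensors, camera, ctrl gives the robot as it stands.
- The arm moves only by the tool move_arm, never from a script. Its argument "rows" is text: rows parted by semicolons, each of 6 numbers parted by spaces: the shift along the tool's x, y, z in mm, then the turn, a rotation vector about the tool's x, y, z in rad. In form: x y z wx wy wz; .... A call has 1 to 20 rows; each row shifts and turns the pose as measured when the row begins, along the tool's axes as they then stand; what a row does not reach is not made up. A row lasts 1/8 s, in which the tool goes at most 62.5 mm and 10.7 degrees, less where a joint would pass 70% of its speed; a pose out of reach is approached as far as the arm can. A call with a gripper value outside its range is refused whole. "grip" is the opening, from -1 (shut) to 1 (fully open), set as the call begins (left out, the last holds). The fingers move at their own pace and stop on an object; "newtons" is the grip in N (left out, the last holds). Time passes only in rows, so rows that do not move let the fingers close. It gives the time, the measured TCP pose, the force and the opening at its end, in the units of the state.
- sensors.get_obs(): the state, without advancing time (a new reading comes with each control period).
- camera(name): name is "side" or "top" or "wrist"; returns a dict with "color" (420x560x3 uint8, blue, green, red), "z_map" (420x560 float32, m along the optical axis (not along the pixel's ray), 0 where there is no reading), "mtx" (3x3 intrinsics, pixels), "position" and "attitude" of the camera in the world; the wrist camera has in their place "hand_eye" (4x4, takes a point from camera to tool coordinates, whose origin is the TCP and whose axes are the tool frame's). Camera axes: x right, y down, z forward; pixel columns grow to the right and rows downward; lengths in m; the calibration is good to about 2 mm. The wrist camera is an equidistant fisheye: a pixel r from the principal point sees the ray r / f radians off the axis. A picture is of the moment at which its call begins: read the wrist's pose just before it.
- ctrl.hand_in(): hands the job in, once; it reports no verdict.
The state is a dict: "time_s": time; "qpos": joint angles; "joint_vel": joint speeds; "tau": joint torques, N m; "ee_pos": TCP position; "eef_rot": TCP orientation; "force": force on the tool from outside, world axes, zero at the start; "moment": the same for the moment, N m; "grip_width": finger opening in m.
Only numpy, scipy, OpenCV 4.12 (cv2) and the standard library are available. Lean on these libraries where they do the work, as an engineer would, in place of code of your own. Each camera call takes 0.05 s, during which the arm holds its last target.

## Working session

There is one attempt and no reset: what is moved stays moved. The work goes in short steps, Python scripts to look and compute and a tool call to move; the robot and the scene stay as the last step left them, time stands still between calls to the robot, and variables do not carry over. Pictures are saved under pics/ and viewed, and the job is handed in when it is done.

Besides the shell and the picture viewer there is one more tool, called after "Emit:" as a command line: name --argument value ..., lists and objects as JSON in quotes. move_arm: Moves the arm, as the interface text tells. Its arguments: {"type":"object","properties":{"rows":{"type":"string"},"grip":{"type":"number"},"newtons":{"type":"number"}},"required":["rows"]}

```bash
ls; mkdir -p pics; python3 - <<'E'
from station import sensors, camera, ctrl
import cv2, numpy as np
o=sensors.get_obs(); print(o)
for n in ("top","side","wrist"):
    c=camera(n); cv2.imwrite(f"pics/{n}0.png",c["color"]); np.savez(f"{n}0.npz",**c)
    print(n,{k:v for k,v in c.items() if k not in("color","z_map")})
E
```

```text
pics
{'time_s': 0.0, 'qpos': array([-1.24960373e+00,  3.00458060e-01,  1.52156193e+00, -9.51316362e-06,
        1.32067054e+00, -6.66007322e-02]), 'joint_vel': array([ 0.00120751, -0.00063705, -0.00018256,  0.00057213, -0.00116466,
       -0.00087737]), 'tau': array([ 4.41848943e-04, -5.31808448e+01, -3.52735376e+01,  7.08719459e-02,
        2.44613987e-02, -8.55178951e-05]), 'ee_pos': array([ 0.20793154, -0.50902835,  0.30210152]), 'eef_rot': array([-3.14152878e+00,  1.09605768e-03, -1.18300060e+00]), 'force': array([-0.84211525,  0.4144283 ,  0.80541617]), 'moment': array([-0.01998503,  0.06072389,  0.00155808]), 'grip_width': 0.09385063282970263}
top {'mtx': array([[455.39926481,   0.        , 275.20946576],
       [  0.        , 455.39926481, 205.5353182 ],
       [  0.        ,   0.        ,   1.        ]]), 'position': array([ 0.37273557, -0.00290469,  0.98871264]), 'attitude': array([-3.01124125e+00, -1.01498068e-03, -1.56126233e+00])}
side {'mtx': array([[467.76680814,   0.        , 280.35545784],
       [  0.        , 467.76680814, 211.1890891 ],
       [  0.        ,   0.        ,   1.        ]]), 'position': array([0.1314343 , 0.77699181, 0.64884383]), 'attitude': array([-2.1569186 , -0.00923931, -2.67214273])}
wrist {'mtx': array([[325.1922621 ,   0.        , 273.05119048],
       [  0.        , 325.1922621 , 210.51972131],
       [  0.        ,   0.        ,   1.        ]]), 'hand_eye': array([[ 9.99998944e-01,  9.10486552e-04,  1.13227756e-03,
         3.59957006e-04],
       [-1.16245962e-03,  9.68869891e-01,  2.47567732e-01,
        -7.12017076e-02],
       [-8.71622542e-04, -2.47568787e-01,  9.68869927e-01,
        -8.23715482e-02],
       [ 0.00000000e+00,  0.00000000e+00,  0.00000000e+00,
         1.00000000e+00]])}
```

View pics/top0.png

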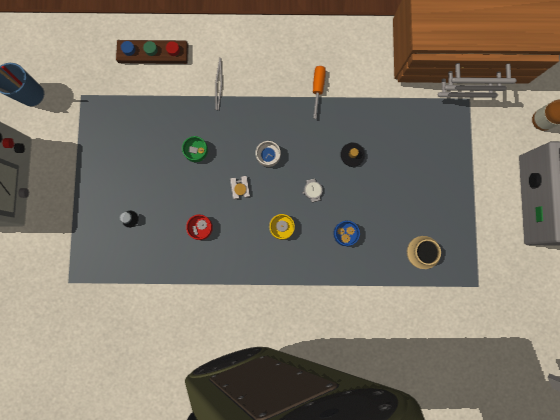

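View pics/side0.png

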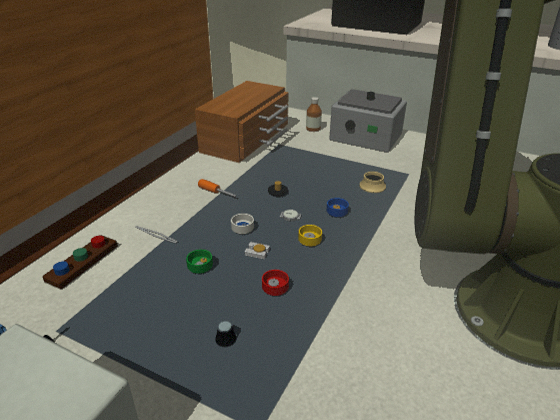

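View pics/wrist0.png

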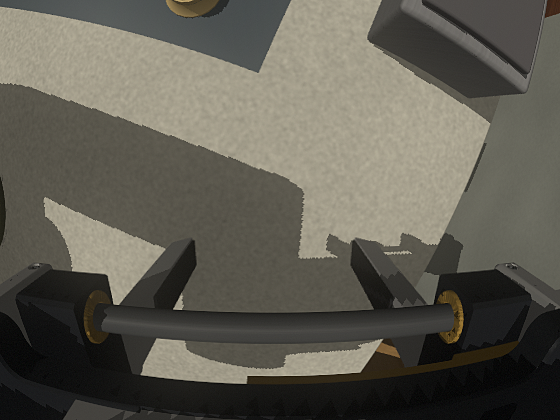

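The top view shows the stand at (424,252), the white dish (268,154), red (200,227), blue (347,234), yellow (282,227), lid (352,154), green (195,149), holder (240,188), watch (313,190) and loupe (129,218). Next I'll measure their positions.

```bash
cat > h.py <<'E'
import numpy as np, cv2
from scipy.spatial.transform import Rotation as R
def world(c):
    K=c["mtx"];Z=c["z_map"];v,u=np.mgrid[:420,:560]
    P=np.stack([(u-K[0,2])/K[0,0]*Z,(v-K[1,2])/K[1,1]*Z,Z],-1)
    return P@R.from_euler("xyz",c["attitude"]).as_matrix().T+c["position"]
def ray(c,uv,z):
    K=c["mtx"];d=np.array([(uv[0]-K[0,2])/K[0,0],(uv[1]-K[1,2])/K[1,1],1.])
    d=R.from_euler("xyz",c["attitude"]).as_matrix()@d
    return c["position"]+d*(z-c["position"][2])/d[2]
def fitc(p):
    A=np.c_[p,np.ones(len(p))];s=np.linalg.lstsq(A,(p**2).sum(1),rcond=None)[0]
    a=s[:2]/2;return a,np.sqrt(s[2]+a@a)
E
python3 - <<'E'
from h import *
seeds=dict(stand=(424,252),white=(268,154),red=(200,227),blue=(347,234),yellow=(282,227),lid=(352,154),green=(195,149),holder=(240,188),watch=(313,190),loupe=(129,218))
top=dict(np.load("top0.npz")); side=dict(np.load("side0.npz"))
W=world(top);S=world(side)
S=S.reshape(-1,3)
for n,(u,v) in seeds.items():
    w=W[v-24:v+25,u-24:u+25].reshape(-1,3)
    if n=="red": pass
    out=[]
    c0=ray(top,(u,v),.02)[:2]
    for P in (w,S):
        P=P[np.linalg.norm(P[:,:2]-c0,axis=1)<.045]
        Q=P[P[:,2]>.006]
        if not len(Q): out.append("none");continue
        zt=np.percentile(Q[:,2],97)
        T=Q[Q[:,2]>zt-.005]
        r,_=cv2.minEnclosingCircle(T[:,:2].astype(np.float32)*1000)[0:2]
        f,rad=fitc(T[:,:2])
        # bbox mid
        bm=(T[:,:2].min(0)+T[:,:2].max(0))/2
        out.append((len(T),round(zt*1e3,1),np.round(r,1),round(_,1),"fit",np.round(f*1e3,1),round(rad*1e3,1)))
    print(n,*out,sep="\n   ")
E
```

```text
stand
   (130, np.float64(32.8), array([ 404.1, -322.9]), 27.0, 'fit', array([ 404.2, -323. ]), np.float64(25.3))
   (79, np.float64(32.8), array([ 401.1, -322.2]), 28.7, 'fit', array([ 400.9, -322.1]), np.float64(25.4))
white
   (114, np.float64(28.7), array([614.6,  14.2]), 27.1, 'fit', array([614.4,  14.1]), np.float64(25.2))
   (112, np.float64(29.1), array([612.6,  15.8]), 28.1, 'fit', array([611.7,  15.1]), np.float64(25.3))
red
   (117, np.float64(28.8), array([452.2, 159.2]), 27.1, 'fit', array([452.5, 159. ]), np.float64(25.3))
   (146, np.float64(29.4), array([450.2, 159.2]), 28.3, 'fit', array([449.8, 160. ]), np.float64(25.3))
blue
   (112, np.float64(29.1), array([ 442.5, -155.3]), 26.9, 'fit', array([ 442.5, -154.8]), np.float64(25.2))
   (104, np.float64(28.8), array([ 439.9, -155.6]), 30.2, 'fit', array([ 439.6, -154.4]), np.float64(25.3))
yellow
   (101, np.float64(30.1), array([455.1, -17. ]), 26.6, 'fit', array([455.1, -17. ]), np.float64(25.2))
   (109, np.float64(29.4), array([453.4, -16.2]), 28.0, 'fit', array([452.1, -16.2]), np.float64(25.1))
lid
   (54, np.fl
[... 351 characters left out ...]
5.9]), 28.6, 'fit', array([620.8, 175. ]), np.float64(25.3))
holder
   (163, np.float64(16.8), array([540.6,  74.1]), 27.5, 'fit', array([541.2,  75. ]), np.float64(14.9))
   (150, np.float64(17.1), array([538.2,  75.7]), 27.6, 'fit', array([538.5,  76.2]), np.float64(16.4))
watch
   (205, np.float64(12.4), array([535. , -87.5]), 23.0, 'fit', array([536.2, -85.3]), np.float64(14.3))
   (133, np.float64(11.7), array([533.3, -80.5]), 24.5, 'fit', array([533.7, -83.1]), np.float64(15.0))
loupe
   (83, np.float64(34.1), array([469.7, 312.1]), 13.1, 'fit', array([470.8, 312.9]), np.float64(8.5))
   (110, np.float64(34.8), array([467.4, 315.8]), 13.3, 'fit', array([467.7, 315.7]), np.float64(8.7))
```

Emit:
move_arm --rows "0 0 0 0 0 -0.17;0 0 0 0 0 -0.17;0 0 0 0 0 -0.17;0 0 0 0 0 -0.17;0 0 0 0 0 -0.17;0 0 0 0 0 -0.17;0 0 0 0 0 -0.16;0 0 0 0 0 0" --grip 1 --newtons 20

```text
time_s: 1.15
ee_pos: [0.2078, -0.5086, 0.3002]
eef_rot: [-3.137, 0.001, 0.034]
force: [0.0, -0.2, 0.3]
grip_width: 0.094
```

Emit:
move_arm --rows "40 -38 10 0 0 0.034;40 -38 15 0 0 0;40 -38 15 0 0 0;40 -38 15 0 0 0;35 -35 15 0 0 0;0 0 0 0 0 0;0 0 0 0 0 0"

```text
time_s: 2.02
ee_pos: [0.4082, -0.3166, 0.2283]
eef_rot: [-3.137, 0.002, -0.033]
force: [0.4, -0.6, 0.3]
grip_width: 0.0941
```

```bash
cat > w.py <<'E'
from h import *
from station import sensors, camera
def shot(name):
    o=sensors.get_obs(); c=camera("wrist"); cv2.imwrite(f"pics/{name}.png",c["color"])
    Rt=R.from_euler("xyz",o["eef_rot"]).as_matrix();p=o["ee_pos"];H=c["hand_eye"];K=c["mtx"]
    def ray(uv,z):
        uv=np.atleast_2d(np.asarray(uv,float))
        a=(uv-[K[0,2],K[1,2]])/K[0,0];r=np.linalg.norm(a,axis=1)+1e-9
        d=np.c_[a*(np.sin(r)/r)[:,None],np.cos(r)]
        d=d@H[:3,:3].T@Rt.T; o0=p+Rt@H[:3,3]
        return o0+d*((z-o0[2])/d[:,2])[:,None]
    v,u=np.mgrid[:420,:560];a=np.stack([u-K[0,2],v-K[1,2]],-1)/K[0,0];r=np.linalg.norm(a,axis=-1)+1e-9
    Z=c["z_map"];d=np.dstack([a*(np.tan(np.minimum(r,1.5))/r)[...,None],np.ones_like(r)])*Z[...,None]
    W=(d@H[:3,:3].T+H[:3,3])@Rt.T+p
    W[Z<=0]=np.nan; W[r>1.3]=np.nan
    print("pose",np.round(p*1e3,1),np.round(o["eef_rot"],4),"t",round(o["time_s"],2),"w",round(o["grip_width"]*1e3,1))
    return o,c,ray,W
def rim(W,c0,zt,tol=.006,rmax=.036,rmin=.018):
    P=W.reshape(-1,3);d=np.linalg.norm(P[:,:2]-c0,axis=1)
    T=P[(d<rmax)&(d>rmin)&(abs(P[:,2]-zt)<tol)]
    if len(T)<8: return None
    m=cv2.minEnclosingCircle(T[:,:2].astype(np.float32)*1000)
    f,rad=fitc(T[:,:2])
    return len(T),"z",round(np.median(T[:,2])*1e3,1),"enc",np.round(m[0],1),round(m[1],1),"fit",np.round(f*1e3,1),round(rad*1e3,1)
E
python3 - <<'E'
from w import *
o,c,ray,W=shot("w1")
print(rim(W,[.4025,-.3225],.032,.004))
E
```

```text
pose [ 408.2 -316.6  228.3] [-3.1374e+00  2.1000e-03 -3.2600e-02] t 2.02 w 94.1
(657, 'z', np.float64(32.0), 'enc', array([ 402.8, -324.2]), 27.0, 'fit', array([ 402.8, -323.9]), np.float64(25.2))
```

View pics/w1.png

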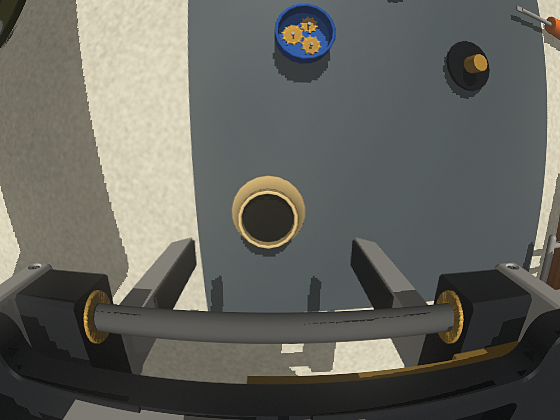

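The wrist view shows the stand's mouth at (269,217), the blue dish at (305,33) and the lid at (468,66). That puts the stand at about (402.8,-324). Next I'll go over the white dish.

Emit:
move_arm --rows "29 -47 0 -0.004 0 -0.03;29 -47 0 0 0 0;29 -47 0 0 0 0;29 -47 0 0 0 0;29 -47 0 0 0 0;29 -47 0 0 0 0;29 -47 0 0 0 0;0 0 0 0 0 0;0 0 0 0 0 0"

```text
time_s: 3.2
ee_pos: [0.6206, 0.0065, 0.2317]
eef_rot: [3.139, -0.004, -0.032]
force: [-0.4, 0.5, -0.1]
grip_width: 0.0939
```

```bash
python3 - <<'E'
from w import *
o,c,ray,W=shot("w2")
print(rim(W,[.613,.0146],.028,.004))
E
```

```text
pose [620.6   6.5 231.7] [ 3.139  -0.004  -0.0315] t 3.2 w 93.9
(654, 'z', np.float64(28.0), 'enc', array([613.4,  13.5]), 27.3, 'fit', array([613.6,  13.9]), np.float64(25.2))
```

View pics/w2.png

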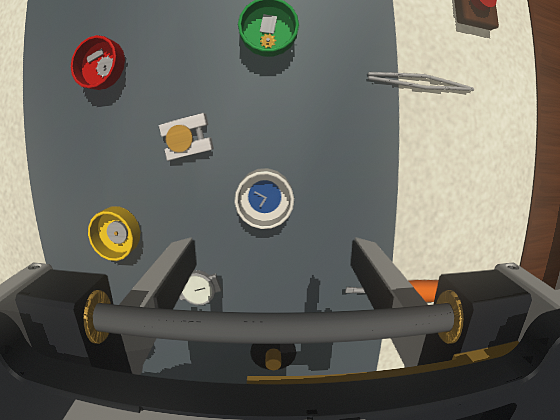

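The white dish's rim is centred at (265,199), which is (613.5,13.8) mm. I'll descend in stages.

Emit:
move_arm --rows "-7 -7 20 0.002 0 -0.03;0 0 40 0 0.004 0;0 0 35 0 0 0;0 0 0 0 0 0"

```text
time_s: 3.75
ee_pos: [0.6132, 0.0073, 0.1368]
eef_rot: [3.141, -0.011, -0.01]
force: [0.8, -0.2, -0.3]
grip_width: 0.0939
```

Emit:
move_arm --rows "0 -6.5 10 0 -0.011 -0.01;0 0 21 0 0 0;0 0 0 0 0 0;0 0 0 0 0 0"

```text
time_s: 4.25
ee_pos: [0.6145, 0.0128, 0.1076]
eef_rot: [3.14, -0.004, -0.001]
force: [-0.3, 1.3, -0.5]
grip_width: 0.0941
```

Emit:
move_arm --rows "-1 -1 2.5 0 -0.004 0;0 0 0 0 0 0"

```text
time_s: 4.5
ee_pos: [0.6137, 0.0139, 0.1056]
eef_rot: [3.14, -0.001, -0.001]
force: [-0.7, -1.2, -0.6]
grip_width: 0.0937
```

Emit:
move_arm --rows "0 0 0 0 0 0;0 0 0 0 0 0;0 0 0 0 0 0;0 0 0 0 0 0" --grip -1 --newtons 20

```text
time_s: 5.0
ee_pos: [0.6138, 0.0139, 0.1061]
eef_rot: [3.14, -0.001, -0.001]
force: [-0.3, 0.3, 0.6]
grip_width: 0.0569
```

Emit:
move_arm --rows "0 0 0 0 0 0;0 0 -20 0 0 0;0 0 -40 0 0 0;0 0 -10 0 0 0;-15 24 0 0 0 0;-28 45 0 0 0 0;-28 45 0 0 0 0;-28 45 0 0 0 0;-28 45 0 0 0 0;-28 45 0 0 0 0;-28 45 0 0 0 0;-15 24 0 0 0 0;0 0 0 0 0 0;0 0 0 0 0 0"

```text
time_s: 6.75
ee_pos: [0.4084, -0.312, 0.1813]
eef_rot: [3.14, -0.003, -0.0]
force: [0.3, -0.4, -0.4]
grip_width: 0.0543
```

Emit:
move_arm --rows "-5.5 12 5 0 -0.003 0;0 0 15 0 0 0;0 0 0 0 0 0;0 0 0 0 0 0"

```text
time_s: 7.25
ee_pos: [0.4037, -0.3229, 0.1592]
eef_rot: [3.141, 0.001, 0.003]
force: [0.9, -0.3, -0.1]
grip_width: 0.0543
```

```bash
python3 - <<'E'
from w import *
o,c,ray,W=shot("w3")
p=o["ee_pos"]
print(rim(W,p[:2],p[2]-.106+.028,.004))
E
```

```text
pose [ 403.7 -322.9  159.2] [3.1413e+00 8.0000e-04 2.9000e-03] t 7.25 w 54.3
(2156, 'z', np.float64(81.2), 'enc', array([ 403.7, -315.7]), 34.9, 'fit', array([ 403.4, -322.2]), np.float64(25.8))
```

View pics/w3.png

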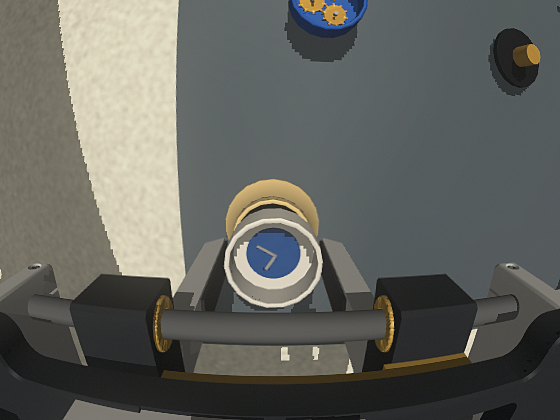

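The white dish is held level between the fingers, rim centre (273,262), with the stand right below it. I'll lower it.

Emit:
move_arm --rows "-1 1 8 0 0 0;0 0 6 0 0 0;0 0 0 0 0 0"

```text
time_s: 7.68
ee_pos: [0.4027, -0.3237, 0.1444]
eef_rot: [3.141, 0.001, 0.003]
force: [-0.0, 0.1, -0.8]
grip_width: 0.054
```

Emit:
move_arm --rows "0 0.3 4 0 0 0;0 0 4 0 0 0;0 0 3 0 0 0;0 0 2 0 0 0"

```text
time_s: 8.18
ee_pos: [0.4028, -0.3243, 0.1317]
eef_rot: [3.141, 0.0, 0.003]
force: [-10.1, 8.5, 31.2]
grip_width: 0.0543
```

Emit:
move_arm --rows "0 0 0 0 0 0;0 0 0 0 0 0"

```text
time_s: 8.43
ee_pos: [0.4029, -0.3243, 0.1321]
eef_rot: [3.14, 0.0, 0.003]
force: [0.8, -0.7, 0.9]
grip_width: 0.0538
```

Emit:
move_arm --rows "0 0 0 0 0 0;0 0 0 0 0 0;0 0 0 0 0 0;0 0 -20 0 0 0;0 0 -40 0 0 0;0 0 -30 0 0 0;0 0 0 0 0 0;0 0 0 0 0 0" --grip 1

```text
time_s: 9.43
ee_pos: [0.4025, -0.3239, 0.2229]
eef_rot: [-3.141, 0.002, 0.003]
force: [0.2, -0.8, -0.3]
grip_width: 0.094
```

```bash
python3 - <<'E'
from w import *
o,c,ray,W=shot("w4")
print(rim(W,[.4028,-.324],.054,.004))
P=W.reshape(-1,3)
for n,c0 in (("blue",[.441,-.155]),): print(n,rim(W,c0,.028,.004))
E
```

```text
pose [ 402.5 -323.9  222.9] [-3.1411e+00  1.7000e-03  3.1000e-03] t 9.43 w 94.0
(831, 'z', np.float64(54.0), 'enc', array([ 402.7, -324.3]), 27.0, 'fit', array([ 402.7, -324.2]), np.float64(25.0))
blue (588, 'z', np.float64(27.9), 'enc', array([ 440.6, -156.5]), 27.2, 'fit', array([ 440.4, -156.8]), np.float64(25.1))
```

View pics/w4.png

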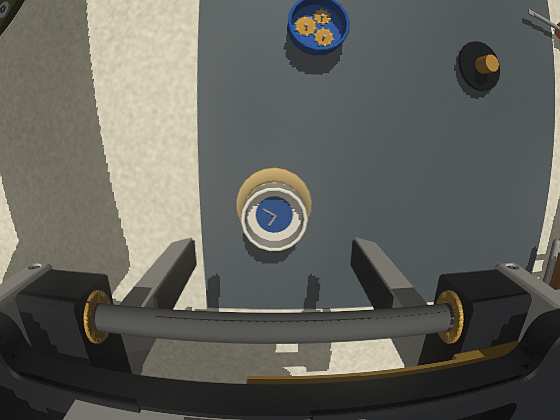

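The white dish is seated: its rim is level at z=54.0 mm and centred at (402.7,-324.2). The red dish is next.

Emit:
move_arm --rows "5 -30 0 0 0 0;5 -53 0 0 0 0;5 -53 0 0 0 0;5 -53 0 0 0 0;5 -53 0 0 0 0;5 -53 0 0 0 0;5 -53 0 0 0 0;5 -53 0 0 0 0;5 -50 0 0 0 0;3 -30 0 0 0 0;0 0 0 0 0 0;0 0 0 0 0 0"

```text
time_s: 10.98
ee_pos: [0.4469, 0.172, 0.2119]
eef_rot: [-3.139, 0.019, 0.002]
force: [0.6, 0.3, -0.6]
grip_width: 0.0939
```

```bash
python3 - <<'E'
from w import *
o,c,ray,W=shot("w5")
print(rim(W,[.451,.1595],.028,.004))
E
```

```text
pose [446.9 172.  211.9] [-3.1391e+00  1.8700e-02  1.5000e-03] t 10.97 w 93.9
(736, 'z', np.float64(28.1), 'enc', array([451.3, 158.6]), 27.0, 'fit', array([451. , 159.1]), np.float64(25.0))
```

View pics/w5.png

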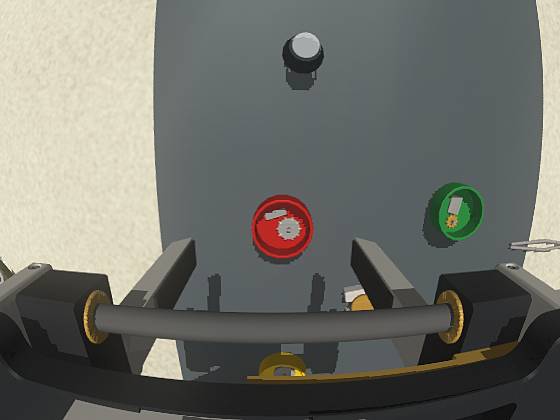

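The red dish's rim is centred at (283,228), which is (451.2,158.9) mm.

Emit:
move_arm --rows "4 13 15 -0.002 0.019 0;0 0 40 0 0 0;0 0 20 0 0 0;0 0 0 0 0 0"

```text
time_s: 11.52
ee_pos: [0.4511, 0.1545, 0.135]
eef_rot: [-3.141, -0.002, -0.004]
force: [0.3, 0.3, 0.7]
grip_width: 0.0938
```

Emit:
move_arm --rows "0 -4.5 10 0 -0.002 -0.004;0 0 19 0 0 0;0 0 0 0 0 0;0 0 0 0 0 0"

```text
time_s: 12.02
ee_pos: [0.4524, 0.159, 0.1076]
eef_rot: [-3.14, -0.003, -0.001]
force: [0.1, -0.7, -0.2]
grip_width: 0.0942
```

Emit:
move_arm --rows "-1 0 2 0 -0.003 0;0 0 0 0 0 0"

```text
time_s: 12.28
ee_pos: [0.4518, 0.1592, 0.1066]
eef_rot: [-3.14, -0.002, -0.001]
force: [-0.1, -0.5, -0.1]
grip_width: 0.0941
```

Emit:
move_arm --rows "0 0 0 0 0 0;0 0 0 0 0 0;0 0 0 0 0 0;0 0 0 0 0 0;0 0 0 0 0 0" --grip -1

```text
time_s: 12.9
ee_pos: [0.4519, 0.1592, 0.107]
eef_rot: [-3.14, -0.002, -0.001]
force: [0.6, 0.6, 1.3]
grip_width: 0.0527
```

Emit:
move_arm --rows "0 0 -20 0 0 0;0 0 -40 0 0 0;0 0 -40 0 0 0;0 0 0 0 0 0;-3 25 0 0 0 0;-5 47 0 0 0 0;-5 48 0 0 0 0;-5 48 0 0 0 0;-5 48 0 0 0 0;-5 48 0 0 0 0;-5 48 0 0 0 0;-5 48 0 0 0 0;-5 48 0 0 0 0;-4 40 0 0 0 0;-2 22 0 0 0 0;0 0 0 0 0 0;0 0 0 0 0 0"

```text
time_s: 15.02
ee_pos: [0.3962, -0.324, 0.1956]
eef_rot: [-3.133, 0.013, 0.0]
force: [0.0, 0.1, -1.7]
grip_width: 0.0523
```

Emit:
move_arm --rows "6.5 0 10 -0.008 0.013 0;0 0 8 0 0 0;0 0 0 0 0 0;0 0 0 0 0 0"

```text
time_s: 15.52
ee_pos: [0.4035, -0.3216, 0.1756]
eef_rot: [-3.141, -0.0, 0.003]
force: [-0.4, -0.1, 0.2]
grip_width: 0.0524
```

```bash
python3 - <<'E'
from w import *
o,c,ray,W=shot("w6")
p=o["ee_pos"]
print(rim(W,p[:2],p[2]-.107+.028,.004))
print(rim(W,p[:2],p[2]-.107+.028,.004,.029,.02))
E
```

```text
pose [ 403.5 -321.6  175.6] [-3.1406e+00 -4.0000e-04  2.7000e-03] t 15.53 w 52.4
(2113, 'z', np.float64(96.6), 'enc', array([ 403.4, -313.8]), 34.9, 'fit', array([ 403.4, -321.2]), np.float64(25.7))
(1979, 'z', np.float64(96.6), 'enc', array([ 403.5, -320.5]), 28.7, 'fit', array([ 403.3, -321.6]), np.float64(25.2))
```

View pics/w6.png

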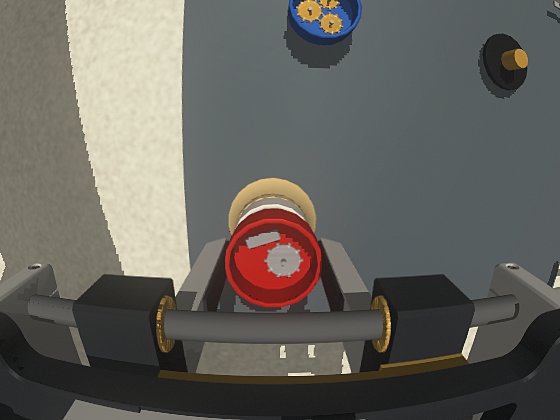

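The red dish sits level in the fingers, rim centre (274,262), above the white one. I'll lower it.

Emit:
move_arm --rows "-0.6 2.5 6 0 0 0;0 0 3 0 0 0;0 0 0 0 0 0"

```text
time_s: 15.95
ee_pos: [0.4028, -0.3245, 0.1663]
eef_rot: [-3.141, -0.001, 0.002]
force: [0.1, 0.3, -0.6]
grip_width: 0.0525
```

Emit:
move_arm --rows "0 -0.2 4 0 0 0;0 0 4 0 0 0;0 0 2.5 0 0 0;0 0 1.5 0 0 0"

```text
time_s: 16.45
ee_pos: [0.4029, -0.3244, 0.1548]
eef_rot: [-3.142, -0.001, 0.002]
force: [-10.0, 8.2, 32.0]
grip_width: 0.0522
```

Emit:
move_arm --rows "0 0 0 0 0 0;0 0 0 0 0 0"

```text
time_s: 16.7
ee_pos: [0.403, -0.3245, 0.1551]
eef_rot: [3.141, -0.002, 0.002]
force: [-0.9, 0.5, -0.2]
grip_width: 0.0526
```

Emit:
move_arm --rows "0 0 0 0 0 0;0 0 0 0 0 0;0 0 0 0 0 0;0 0 -20 0 0 0;0 0 -40 0 0 0;0 0 -30 0 0 0;0 0 0 0 0 0;0 0 0 0 0 0" --grip 1

```text
time_s: 17.7
ee_pos: [0.4025, -0.3241, 0.2457]
eef_rot: [-3.14, 0.001, 0.003]
force: [0.7, 0.1, -0.5]
grip_width: 0.0936
```

```bash
python3 - <<'E'
from w import *
o,c,ray,W=shot("w7")
print(rim(W,[.4028,-.324],.076,.004))
P=W.reshape(-1,3)
for n,c0 in (("blue",[.441,-.155]),): print(n,rim(W,c0,.028,.004))
E
```

```text
pose [ 402.5 -324.1  245.7] [-3.14e+00  7.00e-04  2.50e-03] t 17.7 w 93.6
(822, 'z', np.float64(76.0), 'enc', array([ 403.2, -325.1]), 27.1, 'fit', array([ 403. , -324.7]), np.float64(25.0))
blue (605, 'z', np.float64(27.9), 'enc', array([ 440.5, -156.3]), 27.2, 'fit', array([ 440.4, -156.6]), np.float64(25.1))
```

View pics/w7.png

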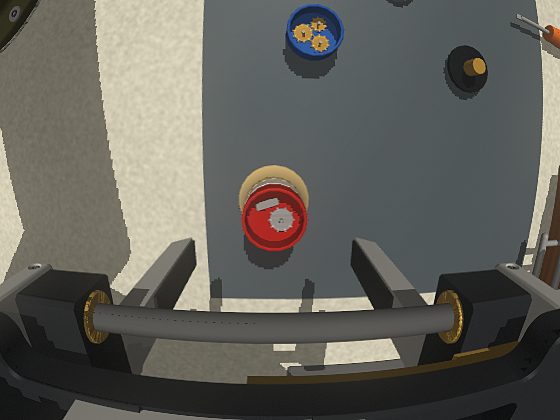

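The red dish is seated, rim at z=76.0 mm. The blue dish is next.

Emit:
move_arm --rows "5 -22 0 0 0 0;9 -40 0 0 0 0;9 -40 0 0 0 0;9 -40 0 0 0 0;5 -22 10 0 0 0;0 0 20 0 0 0;0 0 0 0 0 0;0 0 0 0 0 0"

```text
time_s: 18.75
ee_pos: [0.4383, -0.1541, 0.2082]
eef_rot: [-3.134, 0.011, 0.002]
force: [0.5, 0.1, 0.3]
grip_width: 0.0944
```

```bash
python3 - <<'E'
from w import *
o,c,ray,W=shot("w8")
for n,c0 in (("blue",[.441,-.155]),("yellow",[.4536,-.0166])): print(n,rim(W,c0,.028,.004))
E
```

```text
pose [ 438.3 -154.1  208.2] [-3.1341e+00  1.0800e-02  1.6000e-03] t 18.75 w 94.4
blue (751, 'z', np.float64(28.0), 'enc', array([ 441.1, -155.8]), 26.9, 'fit', array([ 440.9, -155.5]), np.float64(25.0))
yellow (795, 'z', np.float64(28.0), 'enc', array([453.5, -18.2]), 27.2, 'fit', array([453.3, -18.3]), np.float64(25.1))
```

View pics/w8.png

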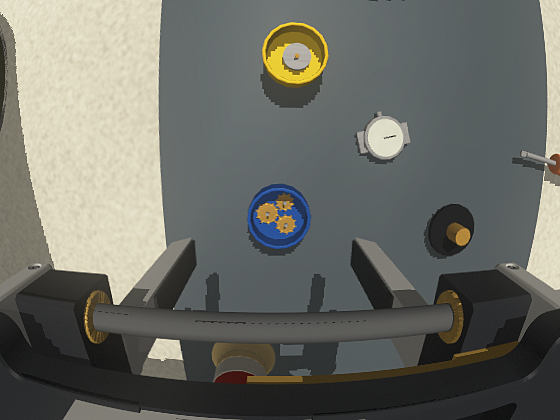

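The blue dish's rim is centred at (279,217), which is (441,-155.7) mm.

Emit:
move_arm --rows "2.7 1.5 15 -0.0075 0.011 0;0 0 35 0 0 0;0 0 18 0 0 0;0 0 0 0 0 0"

```text
time_s: 19.3
ee_pos: [0.4417, -0.1573, 0.1407]
eef_rot: [3.14, -0.004, -0.001]
force: [-0.3, -0.4, 0.7]
grip_width: 0.0939
```

Emit:
move_arm --rows "-0.7 -1.6 12 0 -0.004 0;0 0 20 0 0 0;0 0 0 0 0 0;0 0 0 0 0 0"

```text
time_s: 19.8
ee_pos: [0.4421, -0.1564, 0.1101]
eef_rot: [3.138, -0.004, -0.001]
force: [-0.0, -0.4, -0.4]
grip_width: 0.0941
```

Emit:
move_arm --rows "-1 -0.7 4 0.003 -0.004 0;0 0 0 0 0 0"

```text
time_s: 20.05
ee_pos: [0.4413, -0.1558, 0.1069]
eef_rot: [3.14, -0.001, -0.002]
force: [-0.5, -0.1, 0.3]
grip_width: 0.094
```

Emit:
move_arm --rows "0 0 0 0 0 0;0 0 0 0 0 0;0 0 0 0 0 0;0 0 0 0 0 0;0 0 0 0 0 0" --grip -1

```text
time_s: 20.68
ee_pos: [0.4415, -0.1558, 0.1074]
eef_rot: [3.14, -0.001, -0.001]
force: [0.6, 0.5, 1.3]
grip_width: 0.0542
```

Emit:
move_arm --rows "0 0 -20 0 0 0;0 0 -40 0 0 0;0 0 -40 0 0 0;0 0 -15 0 0 0;-5 22 0 0 0 0;-9 41 0 0 0 0;-10 42 0 0 0 0;-9 41 0 0 0 0;-5 22 0 0 0 0;0 0 0 0 0 0;0 0 0 0 0 0"

```text
time_s: 22.05
ee_pos: [0.4014, -0.3276, 0.2257]
eef_rot: [3.141, -0.0, -0.0]
force: [-0.6, 0.7, -1.0]
grip_width: 0.0538
```

Emit:
move_arm --rows "1.5 -3 12 0 0 0;0 0 14 0 0 0;0 0 0 0 0 0;0 0 0 0 0 0"

```text
time_s: 22.55
ee_pos: [0.4037, -0.3222, 0.1973]
eef_rot: [-3.141, 0.001, 0.003]
force: [-0.0, 0.5, -0.9]
grip_width: 0.0541
```

```bash
python3 - <<'E'
from w import *
o,c,ray,W=shot("w9")
p=o["ee_pos"]
print(rim(W,p[:2],p[2]-.107+.028,.004,.029,.02))
E
```

```text
pose [ 403.7 -322.2  197.3] [-3.141e+00  7.000e-04  2.700e-03] t 22.55 w 54.1
(1968, 'z', np.float64(117.9), 'enc', array([ 403.6, -321.6]), 28.8, 'fit', array([ 403.3, -321.5]), np.float64(25.3))
```

View pics/w9.png

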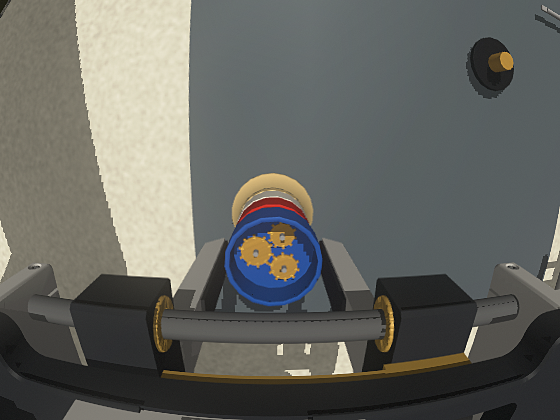

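The blue dish is level in the fingers, rim centre (274,262), above the red one. I'll lower it to (402.9,-324.5).

Emit:
move_arm --rows "-0.7 2 5 0 0 0;0 0 3 0 0 0;0 0 0 0 0 0"

```text
time_s: 22.98
ee_pos: [0.4029, -0.3246, 0.1891]
eef_rot: [-3.141, 0.0, 0.002]
force: [0.3, -0.3, -0.8]
grip_width: 0.0539
```

Emit:
move_arm --rows "0 0 4 0 0 0;0 0 4 0 0 0;0 0 2.5 0 0 0;0 0 1.7 0 0 0"

```text
time_s: 23.48
ee_pos: [0.403, -0.3248, 0.1771]
eef_rot: [3.141, -0.001, 0.002]
force: [-7.4, 5.8, 23.5]
grip_width: 0.0536
```

Emit:
move_arm --rows "0 0 0 0 0 0;0 0 0 0 0 0"

```text
time_s: 23.72
ee_pos: [0.4031, -0.3248, 0.1774]
eef_rot: [3.141, -0.001, 0.002]
force: [0.1, 0.0, -0.8]
grip_width: 0.0542
```

Emit:
move_arm --rows "0 0 0 0 0 0;0 0 0 0 0 0;0 0 0 0 0 0;0 0 -20 0 0 0;0 0 -40 0 0 0;0 0 -30 0 0 0;0 0 0 0 0 0;0 0 0 0 0 0" --grip 1

```text
time_s: 24.72
ee_pos: [0.4027, -0.3244, 0.2682]
eef_rot: [-3.141, 0.001, 0.002]
force: [-0.3, -0.3, -0.5]
grip_width: 0.0939
```

```bash
python3 - <<'E'
from w import *
o,c,ray,W=shot("w10")
print(rim(W,[.4028,-.324],.098,.004))
E
```

```text
pose [ 402.7 -324.4  268.2] [-3.141e+00  1.000e-03  2.300e-03] t 24.73 w 93.9
(810, 'z', np.float64(98.0), 'enc', array([ 403.4, -324.8]), 27.1, 'fit', array([ 403. , -324.4]), np.float64(25.0))
```

View pics/w10.png

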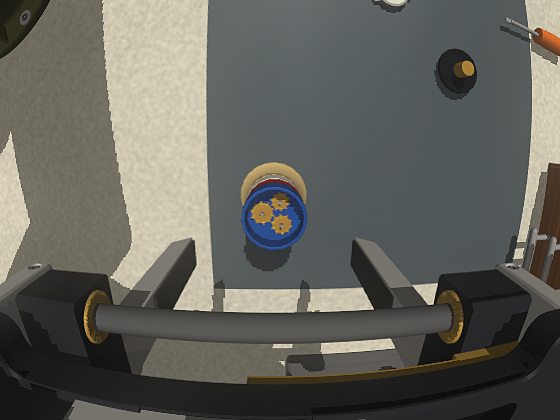

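The blue dish is seated, rim at z=98.0 mm. The yellow dish is next.

Emit:
move_arm --rows "4 -25 0 0 0 0;9 -52 0 0 0 0;9 -52 0 0 0 0;9 -52 0 0 0 0;9 -52 5 0 0 0;8 -48 10 0 0 0;4 -25 15 0 0 0;0 0 15 0 0 0;0 0 0 0 0 0;0 0 0 0 0 0"

```text
time_s: 26.02
ee_pos: [0.4527, -0.01, 0.2136]
eef_rot: [-3.137, 0.013, -0.0]
force: [1.0, -0.4, -0.1]
grip_width: 0.0942
```

```bash
python3 - <<'E'
from w import *
o,c,ray,W=shot("w11")
for n,c0 in (("yellow",[.4536,-.0166]),): print(n,rim(W,c0,.028,.004))
E
```

```text
pose [452.7 -10.  213.6] [-3.1365e+00  1.3400e-02 -1.0000e-04] t 26.02 w 94.2
yellow (724, 'z', np.float64(28.0), 'enc', array([453.7, -17.6]), 27.0, 'fit', array([453.6, -17.3]), np.float64(25.0))
```

View pics/w11.png

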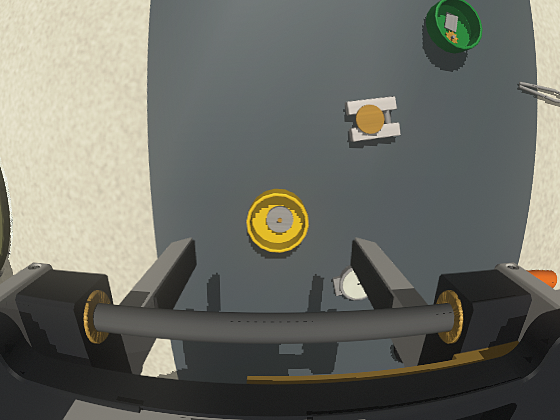

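The yellow dish's rim is centred at (278,222), which is (453.7,-17.5) mm.

Emit:
move_arm --rows "1 6.5 15 -0.005 0.013 0;0 0 38 0 0 0;0 0 20 0 0 0;0 0 0 0 0 0"

```text
time_s: 26.58
ee_pos: [0.4545, -0.0195, 0.141]
eef_rot: [3.141, -0.005, -0.005]
force: [0.1, 0.8, -0.4]
grip_width: 0.0939
```

Emit:
move_arm --rows "-0.8 -2 12 0 -0.005 -0.005;0 0 20 0 0 0;0 0 2 0 0 0;0 0 0 0 0 0"

```text
time_s: 27.08
ee_pos: [0.4551, -0.0181, 0.1085]
eef_rot: [3.14, -0.004, 0.0]
force: [-0.0, -0.3, 0.2]
grip_width: 0.0939
```

Emit:
move_arm --rows "-1.3 -0.5 2.5 0 -0.004 0;0 0 0 0 0 0"

```text
time_s: 27.32
ee_pos: [0.4541, -0.0176, 0.1069]
eef_rot: [3.14, -0.001, 0.0]
force: [-0.1, -1.0, -0.3]
grip_width: 0.094
```

Emit:
move_arm --rows "0 0 0 0 0 0;0 0 0 0 0 0;0 0 0 0 0 0;0 0 0 0 0 0;0 0 0 0 0 0" --grip -1

```text
time_s: 27.95
ee_pos: [0.4543, -0.0176, 0.1074]
eef_rot: [3.14, -0.002, 0.0]
force: [0.4, 0.1, 0.5]
grip_width: 0.0532
```

Emit:
move_arm --rows "0 0 -20 0 0 0;0 0 -40 0 0 0;0 0 -45 0 0 0;0 0 -35 0 0 0;-4 25 0 0 0 0;-9 50 0 0 0 0;-9 50 0 0 0 0;-9 50 0 0 0 0;-8 50 0 0 0 0;-8 50 0 0 0 0;-3 25 0 0 0 0;0 0 0 0 0 0;0 0 0 0 0 0"

```text
time_s: 29.58
ee_pos: [0.4015, -0.3257, 0.2518]
eef_rot: [3.14, -0.001, 0.002]
force: [-0.2, 0.4, -1.1]
grip_width: 0.053
```

Emit:
move_arm --rows "1.5 -1 14 0 0 0;0 0 18 0 0 0;0 0 0 0 0 0;0 0 0 0 0 0"

```text
time_s: 30.08
ee_pos: [0.4041, -0.3215, 0.2177]
eef_rot: [3.141, -0.0, 0.006]
force: [0.5, -0.1, -0.4]
grip_width: 0.0527
```

```bash
python3 - <<'E'
from w import *
o,c,ray,W=shot("w12")
p=o["ee_pos"]
print(rim(W,p[:2],p[2]-.107+.028,.004,.029,.02))
E
```

```text
pose [ 404.1 -321.5  217.7] [ 3.1411e+00 -4.0000e-04  5.8000e-03] t 30.07 w 52.7
(1942, 'z', np.float64(138.3), 'enc', array([ 404.2, -320.2]), 28.6, 'fit', array([ 403.9, -320.8]), np.float64(25.2))
```

View pics/w12.png

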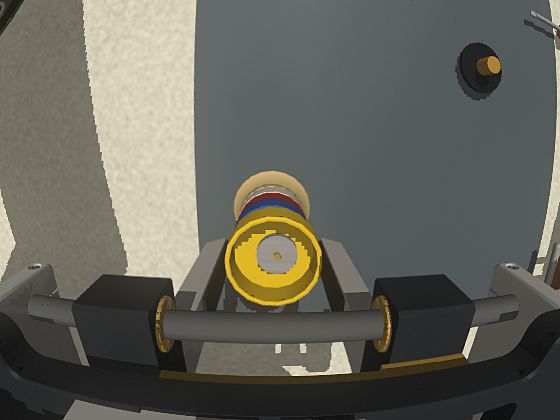

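The yellow dish is level in the fingers, rim centre (274,262), above the blue one. I'll lower it.

Emit:
move_arm --rows "-1.1 3 4 0 0 0;0 0 2 0 0 0;0 0 0 0 0 0"

```text
time_s: 30.5
ee_pos: [0.4031, -0.3248, 0.212]
eef_rot: [3.14, -0.001, 0.006]
force: [0.2, 0.1, -1.5]
grip_width: 0.0525
```

Emit:
move_arm --rows "0 0 4 0 0 0;0 0 4 0 0 0;0 0 3 0 0 0;0 0 2 0 0 0"

```text
time_s: 31.0
ee_pos: [0.4033, -0.3251, 0.1992]
eef_rot: [3.139, -0.002, 0.006]
force: [-5.8, 4.0, 23.6]
grip_width: 0.0528
```

Emit:
move_arm --rows "0 0 0 0 0 0;0 0 0 0 0 0"

```text
time_s: 31.25
ee_pos: [0.4033, -0.3252, 0.1994]
eef_rot: [3.139, -0.002, 0.006]
force: [-0.0, 0.5, -0.6]
grip_width: 0.0532
```

Emit:
move_arm --rows "0 0 0 0 0 0;0 0 0 0 0 0;0 0 0 0 0 0;0 0 -20 0 0 0;0 0 -40 0 0 0;0 0 -30 0 0 0;0 0 0 0 0 0;0 0 0 0 0 0" --grip 1

```text
time_s: 32.25
ee_pos: [0.4028, -0.3246, 0.2901]
eef_rot: [3.141, -0.001, 0.006]
force: [0.0, 0.9, -0.2]
grip_width: 0.0942
```

```bash
python3 - <<'E'
from w import *
o,c,ray,W=shot("w13")
print(rim(W,[.4028,-.324],.120,.004))
print("lid",rim(W,[.615,-.1715],.012,.003,.03,.012),rim(W,[.615,-.1715],.032,.003,.02,0))
E
```

```text
pose [ 402.8 -324.6  290.1] [ 3.1407e+00 -5.0000e-04  5.7000e-03] t 32.25 w 94.2
(812, 'z', np.float64(120.1), 'enc', array([ 403.6, -325.1]), 26.9, 'fit', array([ 403.4, -324.8]), np.float64(25.0))
lid (905, 'z', np.float64(12.4), 'enc', array([ 615.3, -172.5]), 27.6, 'fit', array([ 614.9, -172.4]), np.float64(21.4)) (156, 'z', np.float64(32.3), 'enc', array([ 615.2, -172.7]), 9.6, 'fit', array([ 614.6, -172.8]), np.float64(6.6))
```

View pics/w13.png

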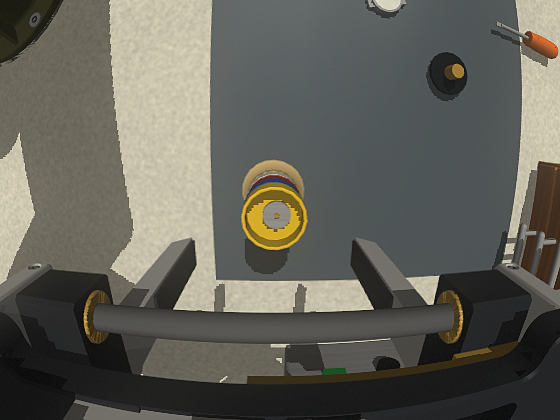

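The yellow dish is seated, rim at z=120.1 mm. The lid's knob is at (455,72), with the lid centred at about (615,-172.6). I'll go over it.

Emit:
move_arm --rows "15 -11 0 0 0 0;30 -21 0 0 0 0;30 -21 0 0 0 0;30 -21 10 0 0 0;30 -21 15 0 0 0;30 -22 15 0 0 0;30 -22 15 0 0 0;16 -11 15 0 0 0;0 0 0 0 0 0;0 0 0 0 0 0"

```text
time_s: 33.55
ee_pos: [0.6233, -0.1595, 0.2092]
eef_rot: [-3.137, 0.009, 0.008]
force: [0.4, -0.5, 0.7]
grip_width: 0.0936
```

```bash
python3 - <<'E'
from w import *
o,c,ray,W=shot("w14")
print("lid",rim(W,[.615,-.1725],.012,.003,.032,.012),rim(W,[.615,-.1725],.032,.003,.02,0))
E
```

```text
pose [ 623.3 -159.5  209.2] [-3.1371  0.009   0.0076] t 33.55 w 93.6
lid (2051, 'z', np.float64(12.3), 'enc', array([ 616. , -172.7]), 27.2, 'fit', array([ 615.6, -172.4]), np.float64(20.9)) (345, 'z', np.float64(32.3), 'enc', array([ 616. , -172.6]), 9.0, 'fit', array([ 615.9, -172.1]), np.float64(6.3))
```

View pics/w14.png

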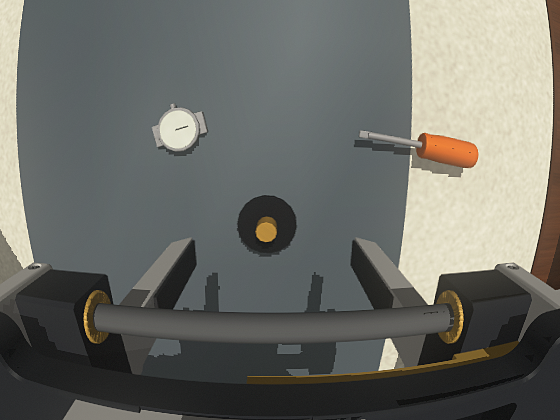

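The lid disc is centred at (267,224) and its knob top at (266,230), so the lid is at (616,-172.5) mm.

Emit:
move_arm --rows "-7 12 14 -0.004 0.009 0.008;0 0 35 0 0 0;0 0 18 0 0 0;0 0 0 0 0 0" --grip 0.2

```text
time_s: 34.1
ee_pos: [0.6154, -0.1741, 0.1444]
eef_rot: [3.14, -0.005, -0.004]
force: [0.2, -0.7, 0.4]
grip_width: 0.0583
```

Emit:
move_arm --rows "0.5 -1.6 10 0 -0.005 -0.004;0 0 18 0 0 0;0 0 0 0 0 0;0 0 0 0 0 0"

```text
time_s: 34.6
ee_pos: [0.6169, -0.1726, 0.1169]
eef_rot: [3.139, -0.003, 0.0]
force: [-0.0, -1.2, 0.9]
grip_width: 0.0565
```

Emit:
move_arm --rows "-0.9 0 5.5 0.002 -0.003 0;0 0 0 0 0 0"

```text
time_s: 34.85
ee_pos: [0.616, -0.1727, 0.1115]
eef_rot: [3.141, 0.0, 0.0]
force: [0.8, 0.5, -0.0]
grip_width: 0.0562
```

Emit:
move_arm --rows "0 0 0 0 0 0;0 0 0 0 0 0;0 0 0 0 0 0;0 0 0 0 0 0;0 0 0 0 0 0;0 0 0 0 0 0" --grip -1

```text
time_s: 35.6
ee_pos: [0.6162, -0.1727, 0.112]
eef_rot: [3.141, -0.001, 0.0]
force: [1.0, -0.4, -0.7]
grip_width: 0.0177
```

Emit:
move_arm --rows "0 0 -20 0 0 0;0 0 -40 0 0 0;0 0 -45 0 0 0;0 0 -40 0 0 0;0 0 -15 0 0 0;0 0 0 0 0 0;-15 11 0 0 0 0;-28 20 0 0 0 0;-28 20 0 0 0 0;-28 20 0 0 0 0;-28 20 0 0 0 0;-28 20 0 0 0 0;-28 20 0 0 0 0;-15 11 0 0 0 0;0 0 0 0 0 0;0 0 0 0 0 0"

```text
time_s: 37.6
ee_pos: [0.4097, -0.3161, 0.267]
eef_rot: [-3.131, 0.016, 0.002]
force: [0.6, 0.1, -0.4]
grip_width: 0.0177
```

Emit:
move_arm --rows "-6.5 7 5 -0.009 0.016 0;0 0 10 0 0 0;0 0 0 0 0 0;0 0 0 0 0 0"

```text
time_s: 38.1
ee_pos: [0.404, -0.3223, 0.2503]
eef_rot: [-3.14, -0.001, 0.004]
force: [0.9, -0.4, -0.6]
grip_width: 0.017
```

```bash
python3 - <<'E'
from w import *
o,c,ray,W=shot("w15")
p=o["ee_pos"]
print(rim(W,p[:2],p[2]-.112+.012,.003,.03,.015), rim(W,np.array([.4033,-.3249]),.12,.003))
s=camera("side");cv2.imwrite("pics/s15.png",s["color"])
E
```

```text
pose [ 404.  -322.3  250.3] [-3.14e+00 -9.00e-04  3.70e-03] t 38.1 w 17.0
(2466, 'z', np.float64(150.6), 'enc', array([ 403.8, -321.9]), 27.2, 'fit', array([ 403.9, -321.6]), np.float64(22.1)) (252, 'z', np.float64(120.0), 'enc', array([ 402. , -312.4]), 23.2, 'fit', array([ 403.7, -325.8]), np.float64(26.4))
```

View pics/w15.png

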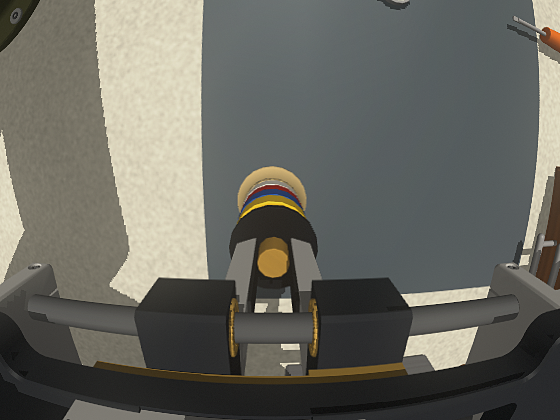

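The lid is level in the fingers, knob at (274,258), above the stack. I'll lower it to (403.4,-325.0), z≈226.

Emit:
move_arm --rows "-0.7 2.6 7 0 0 0;0 0 4 0 0 0;0 0 0 0 0 0"

```text
time_s: 38.58
ee_pos: [0.4034, -0.3251, 0.2387]
eef_rot: [-3.14, -0.001, 0.004]
force: [-0.1, -0.4, 0.2]
grip_width: 0.0171
```

Emit:
move_arm --rows "0 0 4 0 0 0;0 0 4 0 0 0;0 0 3 0 0 0;0 0 2 0 0 0"

```text
time_s: 39.08
ee_pos: [0.4036, -0.3253, 0.2257]
eef_rot: [-3.141, -0.002, 0.004]
force: [-2.5, 2.6, 18.7]
grip_width: 0.0178
```

Emit:
move_arm --rows "0 0 0 0 0 0;0 0 0 0 0 0"

```text
time_s: 39.33
ee_pos: [0.4037, -0.3254, 0.226]
eef_rot: [3.141, -0.003, 0.004]
force: [-0.1, -0.7, -0.6]
grip_width: 0.0175
```

Emit:
move_arm --rows "0 0 0 0 0 0;0 0 0 0 0 0;0 0 0 0 0 0;0 0 0 0 0 0;0 0 -20 0 0 0;0 0 -40 0 0 0;0 0 -30 0 0 0;0 0 0 0 0 0;0 0 0 0 0 0" --grip 1

```text
time_s: 40.45
ee_pos: [0.4032, -0.3251, 0.3169]
eef_rot: [-3.14, -0.001, 0.004]
force: [0.1, -0.5, 0.2]
grip_width: 0.0941
```

```bash
python3 - <<'E'
from w import *
o,c,ray,W=shot("w16")
print("disc",rim(W,[.4034,-.325],.126,.003,.031,.012),"knob",rim(W,[.4034,-.325],.146,.003,.02,0))
P=W.reshape(-1,3);d=np.linalg.norm(P[:,:2]-[.4034,-.325],axis=1);T=P[(d<.026)&(d>.013)&(abs(P[:,2]-.126)<.004)]
print("plane",np.round(np.linalg.lstsq(np.c_[T[:,:2]-[.4034,-.325],np.ones(len(T))],T[:,2],rcond=None)[0],4))
s=camera("side");cv2.imwrite("pics/s16.png",s["color"]);cv2.imwrite("pics/s16z.png",cv2.resize(s["color"][100:250,280:480],None,fx=4,fy=4,interpolation=2))
t=camera("top");cv2.imwrite("pics/t16.png",t["color"])
t0=np.load("top0.npz")["color"];df=cv2.absdiff(t0,t["color"]).max(2)
for n,(u,v) in dict(green=(195,149),holder=(240,188),watch=(313,190),loupe=(129,218)).items(): print(n,df[v-16:v+17,u-16:u+17].max())
E
```

```text
pose [ 403.2 -325.1  316.9] [-3.1401e+00 -9.0000e-04  3.8000e-03] t 40.45 w 94.1
disc (2190, 'z', np.float64(126.3), 'enc', array([ 404.2, -325.1]), 26.9, 'fit', array([ 403.8, -325. ]), np.float64(20.8)) knob (372, 'z', np.float64(146.2), 'enc', array([ 404.3, -325.1]), 9.1, 'fit', array([ 404.2, -324.7]), np.float64(6.3))
plane [ 0.0021 -0.0011  0.1264]
green 4
holder 3
watch 3
loupe 5
```

View pics/s16z.png

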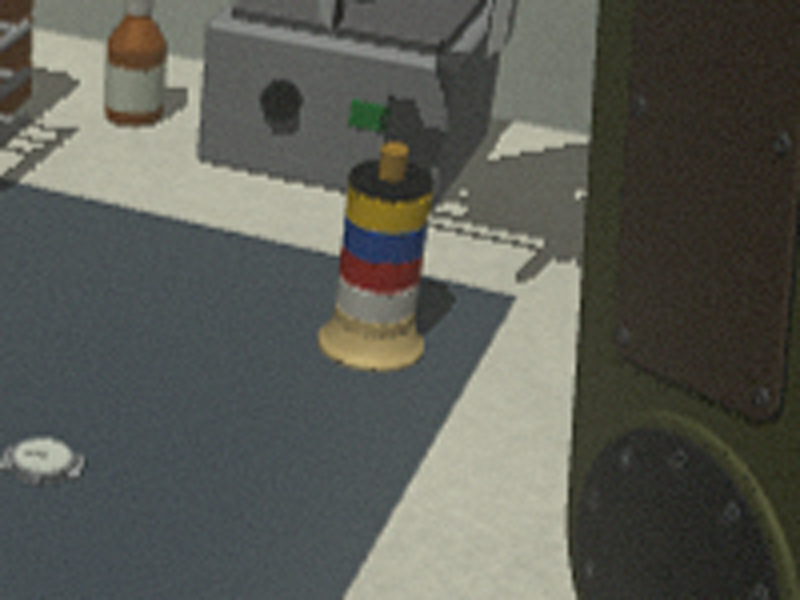

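View pics/t16.png

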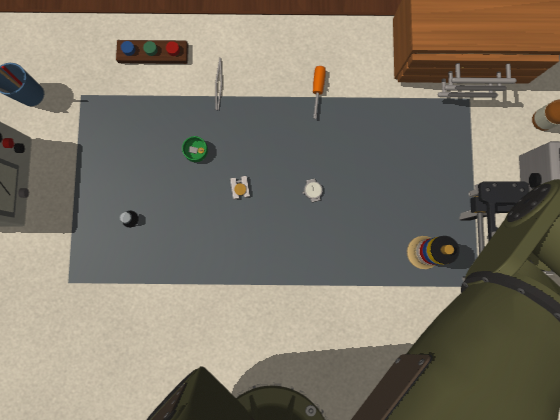

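The side view (zoomed) shows the whole stack straight at about (385,250): ivory, white, red, blue, yellow, black lid. In the top view the green dish, holder, watch and loupe haven't moved. The gripper is clear of the stack, so I'm handing in.

```bash
python3 -c "
from station import ctrl; print(ctrl.hand_in())"
```

```text
the job is handed in; nothing more can be done
None
```

The stack is finished and handed in at about 40 s: white, red, blue and yellow dishes on the ivory stand from the bottom up, closed with the black lid.

- **Seating:** The dish rims measured 54.0, 76.0, 98.0 and 120.1 mm, against 54, 76, 98 and 120 mm expected when fully seated. The lid disc measured 126.3 mm (126 expected), level to about 0.002 rad, and everything was centred within about 1.5 mm of the stand.
- **Force:** The highest contact force I read while pressing a part home was about 35 N. This came from the wrist reading at the end of each move, not continuously.
- **Other items:** Comparing the first and last top pictures showed no change at the green dish, loupe, watch or movement holder. The gripper was open and clear of the stack at hand-in.
- **Disagreements:** The top and side cameras differed by 2–3 mm in x, so I placed everything using the wrist camera. The finger opening read 52–53 mm instead of 54 mm on the red and yellow dishes, but both looked level and seated at the right height.

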